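Set the band saw's length stop

ROBOT

A 6-joint arm with a two-finger parallel gripper is mounted at the origin on the work surface. World frame = base frame: x ahead of the robot, y to its left, z up, the work surface at z = 0. Lengths are in m, angles in rad, forces in N, time in s.
With the tool pointing down it reaches from about 0.325 to 1 m from the base axis. Payload 5.1 kg.
Tool frame: the origin (TCP) lies midway between the tips of the shut fingers; the grasp point (between the pads) lies env.grip_depth behind it (env.grip_depth is the distance from the TCP to the grasp point, in m); z points along the fingers, y is the line along which they close (so a half turn about z gives the same grasp; the last joint's range is limited). The gripper opens to 85 mm and grips with 20 to 120 N. Pads are 22 mm wide; open, the fingers measure 114 mm over their backs; the gripper's body (76 mm by 85 mm) begins 54 mm behind the grasp point. The pads swing forward as they close: fully open they stand 13 mm farther back than shut.
Start: joints at [-1.371, 0.124, 1.65, -0, 1.367, -0.083], TCP at [0.181, -0.624, 0.231] pointing down, gripper open.
Joint ranges: [-2.61, 2.61], [-1.02, 2.33], [0.03, 2.71], [-1.35, 4.49], [0.32, 2.68], [-2.91, 2.91]. Speed limits (rad/s): [2.57, 2.57, 3.14, 3.14, 3.14, 3.14].

INTERFACE

Orientations are given as a rotation vector (axis times angle).
In Python, from station import env, hand, planner, vision, job_done, telemetry gives the robot as it stands. Calls block until the motion is done:
- env.goto(position, orientation): joint-space move of the TCP to a pose.
- env.servo_line(position, ori=None, rate=0.15): straight line of the TCP; ori=None keeps the orientation; rate is the mean speed in m/s.
- env.goto_joints(angles): joint-space move.
- hand.gripper_to(opening, force=None): finger opening in m; force is the grip in N (None keeps the last); returns when the fingers have stopped.
- env.sleep(seconds).
- planner.inverse_kinematics(position, orientation): joint angles nearest the present ones, or None.
- vision.snapshot(name): name is "scene" or "top" or "wrist"; returns the picture (400x640x3 uint8, red, green, blue); there is no depth.
- vision.camera_params(name): a dict with "camera_matrix" (3x3 intrinsics, pixels), "R" (3x3) and "t" (3): a world point X has camera coordinates R X + t. Camera axes: x right, y down, z forward; pixel columns grow to the right and rows downward; lengths in m; the calibration is good to about 2 mm. A picture is of the moment at which its call begins: read the wrist's pose just before it. camera_params takes no time and is no camera call; for the wrist camera it gives the pose at the moment of the call.
A pose or a line that the arm cannot do raises env.IKError and nothing moves.
- job_done(): hands the job in; it is judged then, once.
Readings, each from a call of its own:
- telemetry.read_t(): time.
- telemetry.read_joint_positions(): joint angles.
- telemetry.read_qvel(): joint speeds.
- telemetry.read_tau(): joint torques, N m.
- telemetry.read_tcp_pos(): TCP position.
- telemetry.read_ee_rot(): TCP orientation.
- telemetry.read_ft_force(): force on the tool from outside, world axes, zero at the start.
- telemetry.read_torque(): the same for the moment, N m.
- telemetry.read_grip_width(): finger opening in m.
- telemetry.read_grasp_force(): force on a finger pad.
Only numpy, scipy, OpenCV 4.12 (cv2) and the standard library are available. Lean on these libraries where they do the work, as an engineer would, in place of code of your own. Each camera call takes 0.05 s, during which the arm holds its last target. There are 200 camera calls.

TASK

Push the carriage of the length gauge along its rail with the fingertips until its spring plunger drops into the groove of the grooved block, then press the clamp paddle on the carriage down flat. Only push and press, gently: do not grip anything, do not pull the plunger up by its knob, and leave the loose things around it where they lie.

Things in the scene. Friction and masses are not known exactly. Their poses are not given: they have to be found in the camera images.
- gauge: The length gauge: plywood board 12 mm thick, fixed to the bench. Origin on its centre line at the underside (bench height); its +y runs along the rail (leftward for the robot at zero yaw), +x points away from the robot, z up. The board spans x -65..150 mm, y -300..300 mm. The aluminium rail bar on it is 30 mm wide, centred on x = -15 mm, its top 34 mm above the bench.
- carriage (a joint): Slide of the carriage along the rail, m; 0 = middle of the board, grows towards the board's +y; travel -0.215..0.215, moved by any push along the rail (about 1 N to slide freely, up to about 8 N to take the plunger over a ridge). It stays where it is left; it cannot be lifted.
- carriage_top (a point): Middle of the top of the carriage's green main block, 72.5 mm above the bench. That block is 50 mm across the rail and 60 mm along it, so its two upright push faces lie 30 mm to either side of this point along the rail; each face is solid from 36 mm to 72 mm above the bench. A green arm, 26 mm along the rail, and a steel stop plate reach from it to 91 mm beyond this point on the far side (+x).
- plunger_axis (a point): Point on the plunger's vertical axis at board-top height (12 mm above the bench), moves with the carriage: 45 mm to the far side (+x of the gauge) of carriage_top. When it coincides in plan with the groove, the carriage is on its stop.
- plunger (a joint): Height of the spring plunger, m: 0 = fully down, 0.016 = pulled up. Its round tip rides along the board and the spring (5 to 8 N) pushes it down. It rises about 5.5 mm over a ridge and drops back to about 0 in the groove: the push needed grows, then dips and turns to a pull, and from 8 mm to either side of the groove it draws the carriage in by itself. Over the plain block it stays up.
- knob_top (a point): Top of the plunger's black knob (20 mm across, 18 mm tall), 86.5 mm above the bench when down. Graspable, but not to be gripped or pulled up.
- paddle (a joint): Clamp paddle on the carriage's robot side, rad: 0 = raised 34 degrees above level, 0.6 = level, fully down (end of travel). Hinge along the rail, 29 mm to the robot's side of carriage_top and 62 mm above the bench. Stiff: needs about 4 to 6 N down on its end and stays where it is left.
- paddle_pad (a point): Top of the black pad at the paddle's free end, 52 mm from the hinge; the pad is 40 mm wide along the rail and 16 mm long. About 95 mm above the bench when raised, 67 mm when fully down; it swings down and about 12 mm further from the rail.
- grooved_block: Steel index block on the board, fixed, 42 mm along the rail between its thin end flanges, 36 mm wide: two ridges 6 mm high with sloping sides (30 degrees), their crests 20.8 mm apart, and a V groove between. Origin at its middle, on the board's top; axes as the gauge's. It lies to the left or to the right of the middle.
- groove (a point): Bottom of the V groove, in the middle of the grooved block, 12 mm above the bench, on the path of the plunger.
- plain_block: Steel block on the other side of the rail's middle: same length, width, height and end slopes, but with a flat top and no groove. Origin at its middle, on the board's top.
- offcut: Bystander, loose: softwood block 35 x 70 x 30 mm lying on the far strip of the gauge board. Origin at the middle of its underside.
- roller: Bystander, loose: upright brass roller, 32 mm across, 36 mm tall, on the far strip of the board. Origin at the middle of its underside.
- wax_tin: Bystander, loose: round tin 48 mm across, 35 mm tall, on the far strip of the board. Origin at the middle of its underside.
- wrench: Bystander, loose: flat steel wrench 180 mm long on the bench, left of the board. Origin at the middle of its underside.
- push_stick: Bystander, loose: plywood push stick about 290 mm long, 12 mm thick, on the bench, right of the board. Origin at the middle of its underside.
- glue: Bystander, loose: white bottle 60 mm across, 150 mm tall, left of the board. Origin at the middle of its underside.
- tape_measure: Bystander, loose: tape measure 68 x 34 x 66 mm, right of the board. Origin at the middle of its underside.
Things that resemble listed ones, but are neither listed nor needed, are in the scene too. Leave any black, red or turquoise look-alike of the grooved_block alone.

How it is judged:
By the outcome, as a careful person would: the job done as asked, in the order asked, and still so for the second after the job is handed in, with the robot touching nothing.
It also fails if it takes over 51 s, if anything falls off the work surface, if the arm or the gripper's body presses on something with over 40 N, if the wrist force passes 120 N, or if a joint passes its speed limit or range.

## Working session

There is one attempt and no reset: what is moved stays moved. The work goes in short steps, each a Python script; the robot and the scene stay as the last script left them, time stands still between calls to the robot, and variables do not carry over. Pictures are saved under pics/ and viewed, at most 10 in all, crops included, and the job is handed in when it is done.

```bash
ls; mkdir -p pics; python3 - <<'E'
from station import vision,telemetry
import cv2
for n in("scene","top"):
    cv2.imwrite(f"pics/{n}0.png",vision.snapshot(n)[:,:,::-1])
    p=vision.camera_params(n);print(n,p["camera_matrix"].tolist(),(-p["R"].T@p["t"]).round(3),p["R"].round(3).tolist())
print(telemetry.read_t(),telemetry.read_ee_rot(),telemetry.read_grip_width())
E
```

```text
pics
scene [[364.97155488599486, 0.0, 320.6761853913575], [0.0, 364.97155488599486, 201.1135226664977], [0.0, 0.0, 1.0]] [1.27  0.399 0.735] [[-0.471, 0.882, -0.022], [0.573, 0.287, -0.768], [-0.67, -0.374, -0.641]]
top [[402.99097907316155, 0.0, 312.9955270294473], [0.0, 402.99097907316155, 198.44656200911228], [0.0, 0.0, 1.0]] [ 0.367 -0.015  1.193] [[0.021, -1.0, -0.016], [-0.983, -0.018, -0.183], [0.183, 0.019, -0.983]]
0.1 [-3.10831466e+00 -4.42428887e-01  1.84495467e-04] 0.08582710687593245
```

View pics/top0.png

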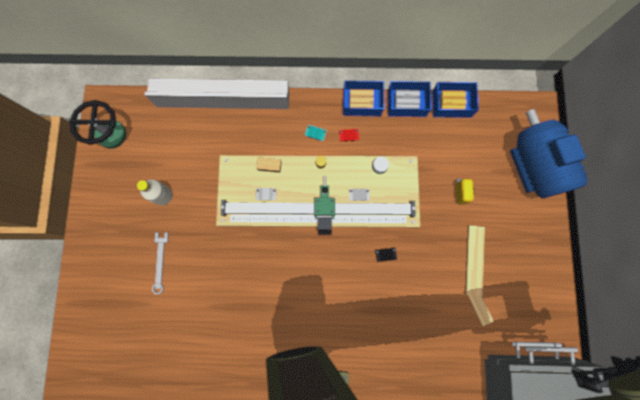

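View pics/scene0.png

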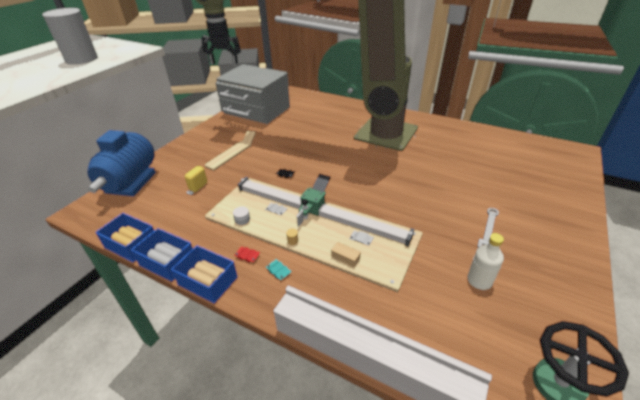

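The top view shows the board at about columns 217–420, rows 155–226. The green carriage is near (325,205), and the two steel blocks are near (266,195) and (359,195). I can't tell from here which block is grooved, so I'll measure the board and look with the wrist camera.

```bash
cat > h.py <<'E'
import numpy as np, cv2
from station import env,hand,planner,vision,job_done,telemetry
from scipy.spatial.transform import Rotation as Ro
def ray(p,uv,z):
    d=p["R"].T@np.linalg.solve(p["camera_matrix"],[uv[0],uv[1],1.]);c=-p["R"].T@p["t"]
    return c+d*(z-c[2])/d[2]
def proj(p,X):
    q=p["camera_matrix"]@(p["R"]@np.asarray(X)+p["t"]);return q[:2]/q[2]
def down(yaw): # tool z down, tool y along world (rotated by yaw) y axis
    return (Ro.from_euler('z',yaw)*Ro.from_rotvec([0,np.pi,0])).as_rotvec()
E
python3 - <<'E'
from h import *
im=cv2.imread("pics/top0.png");p=vision.camera_params("top")
hsv=cv2.cvtColor(im,cv2.COLOR_BGR2HSV)
m=cv2.inRange(hsv,(15,40,150),(35,160,255));m[:140]=0;m[240:]=0;m[:,:205]=0;m[:,435:]=0
m=cv2.morphologyEx(m,cv2.MORPH_OPEN,np.ones((3,3)))
pts=cv2.findNonZero(m);r=cv2.minAreaRect(pts);b=cv2.boxPoints(r);print(r)
for c in b: print(c,ray(p,c,0.012).round(4))
g=cv2.inRange(hsv,(60,80,30),(95,255,160));g[:170]=0;g[240:]=0;g[:,:290]=0;g[:,350:]=0
x,y,w,h=cv2.boundingRect(g);print(x,y,w,h)
for uv in((266,195),(359,195)):print(ray(p,uv,0.018))
print(ray(p,(324,204),.0725))
wp=vision.camera_params("wrist");R=Ro.from_rotvec(telemetry.read_ee_rot()).as_matrix()
print("cam in tool",R.T@(-wp["R"].T@wp["t"]-telemetry.read_tcp_pos()),"\n",(wp["R"]@R).round(2),wp["camera_matrix"][0,0])
print("tool axes\n",R.round(3))
E
```

```text
((318.1678771972656, 190.63412475585938), (204.0792694091797, 72.1407470703125), 0.33902430534362793)
[215.9166  226.10008] [0.4988 0.2933 0.012 ]
[216.34348 153.96062] [0.72   0.3066 0.012 ]
[420.41916 155.16817] [ 0.7266 -0.3143  0.012 ]
[419.99228 227.30763] [ 0.507  -0.3071  0.012 ]
315 186 19 30
[0.59391809 0.14822218 0.018     ]
[ 0.59899195 -0.12810321  0.018     ]
[ 0.56056101 -0.02434249  0.0725    ]
cam in tool [ 0.06520738  0.00070327 -0.14146568] 
 [[-0.    1.   -0.  ]
 [-0.97 -0.   -0.26]
 [-0.26  0.    0.97]] 312.7682412426705
tool axes
 [[ 0.96   0.279 -0.   ]
 [ 0.279 -0.96   0.002]
 [ 0.    -0.002 -1.   ]]
```

```bash
sed -i 's/\[0,np.pi,0\]/[np.pi,0,0]/; s/# tool z down.*/# tool z down, tool x = gauge x, tool y = -gauge y/' h.py; python3 - <<'E'
from h import *
env.goto([0.56,-0.11,0.2],down(0.012))
hand.gripper_to(0.0)
im=[];
for i,y in enumerate((-0.11,0.09)):
    if i: env.servo_line([0.56,y,0.2],rate=0.2)
    p=vision.camera_params("wrist");a=vision.snapshot("wrist")[:,:,::-1];cv2.imwrite(f"pics/w{i}.png",a)
    np.savez(f"w{i}.npz",**p);im.append(a)
    print([proj(p,X).round() for X in((.6,.148,.018),(.6,-.128,.018),(.556,-.024,.0725))])
cv2.imwrite("pics/both.png",cv2.resize(np.vstack(im),(480,600),interpolation=cv2.INTER_AREA))
print(telemetry.read_t(),telemetry.read_grip_width())
E
```

```text
[array([ 72., 138.]), array([344., 142.]), array([228., 195.])]
[array([268., 141.]), array([539., 144.]), array([453., 198.])]
4.4 -1.3431255626971878e-05
```

View pics/w0.png

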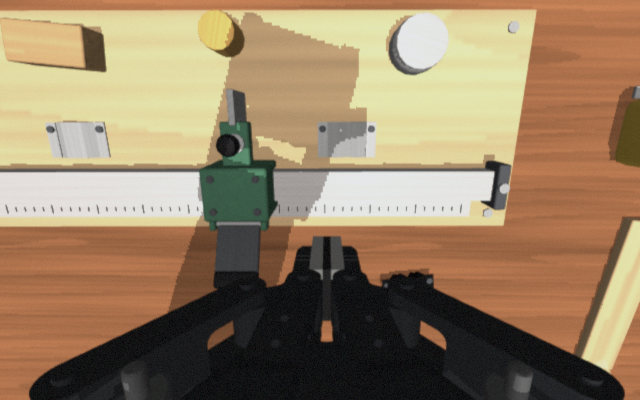

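View pics/w1.png

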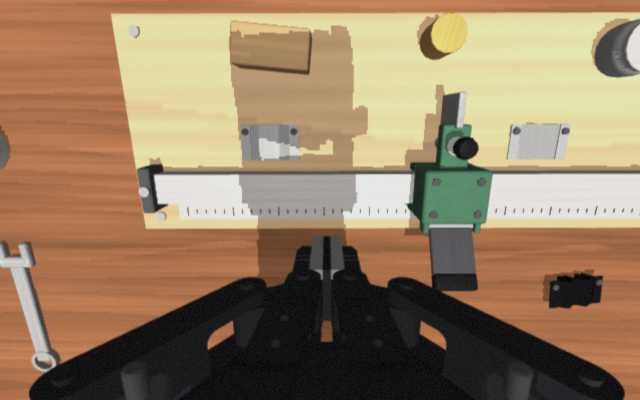

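The left block is at (78,140) in w0 and (270,142) in w1, and it seems to show bands. The right one, at (346,140) and (538,142), looks flatter. I'll enlarge both to be sure.

```bash
python3 - <<'E'
import cv2,numpy as np
a,b=cv2.imread("pics/w0.png"),cv2.imread("pics/w1.png")
c=lambda i,x:cv2.convertScaleAbs(cv2.resize(i[115:165,x-38:x+38],None,fx=5,fy=5,interpolation=2),alpha=1.2)
cv2.imwrite("pics/blk.png",np.vstack([np.hstack([c(a,78),c(a,346)]),np.hstack([c(b,270),c(b,538)])]))
E
```

```text
(no output)
```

View pics/blk.png

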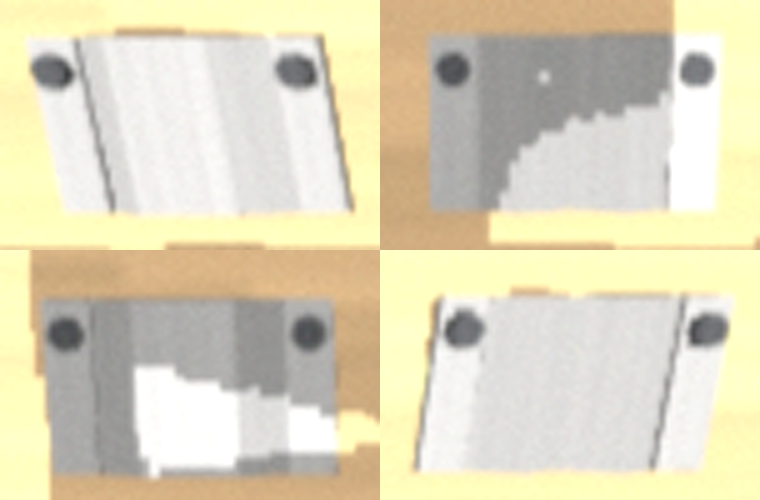

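The shading is ambiguous: the left block reads dark, bright, bright, dark, which would also fit a flat top. I'll take one tilted look from the far side to see the profiles directly.

```bash
python3 - <<'E'
from h import *
o=(Ro.from_euler('y',25,degrees=True)*Ro.from_rotvec(down(0.012))).as_rotvec()
env.goto([0.70,0.01,0.15],o)
p=vision.camera_params("wrist");a=vision.snapshot("wrist")[:,:,::-1];cv2.imwrite("pics/w2.png",a);np.savez("w2.npz",**p)
u=[proj(p,X) for X in((.6,.148,.018),(.6,-.128,.018))];print(u,telemetry.read_t())
c=[cv2.resize(a[max(0,int(v)-40):int(v)+40,max(0,int(x)-60):int(x)+60],(720,290),interpolation=2) for x,v in u]
cv2.imwrite("pics/w2c.png",np.vstack(c))
E
```

```text
[array([189.17337079, 216.60291092]), array([460.26468748, 219.31714346])] 5.1833
```

View pics/w2c.png

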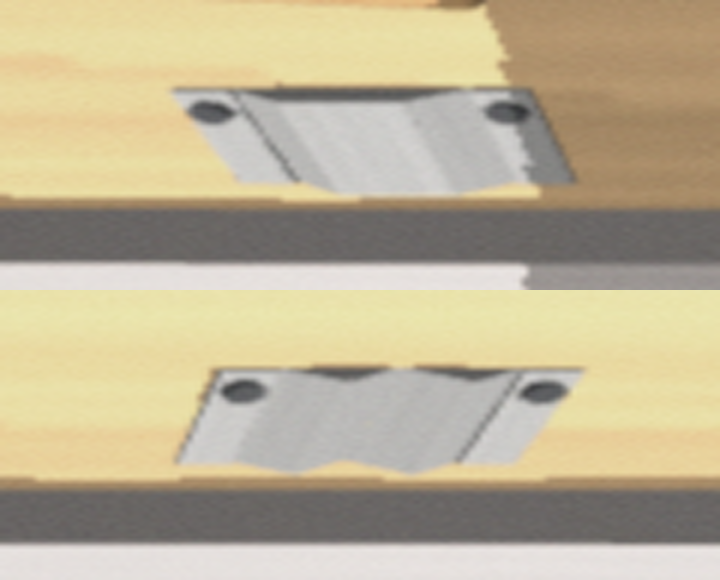

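The far-side view settles it: the upper crop (left block) has a flat trapezoid top, and the lower crop (right block) has a zigzag edge with two ridges and a V. The grooved block is the right one.

```bash
python3 - <<'E'
from h import *
P=[dict(np.load(f"w{i}.npz")) for i in(0,1)]
for i,uv in((0,(347,140)),(1,(538,142))): print("groove blk",ray(P[i],uv,.018).round(4))
for i,pts in((0,((228,145),(257,212),(207,212))),(1,((465,147),(434,213),(480,213)))):
    print("knob",ray(P[i],pts[0],.0865).round(4),"screws",[ray(P[i],q,.0725).round(4) for q in pts[1:]])
for i in(0,1):
    im=cv2.imread(f"pics/w{i}.png");hsv=cv2.cvtColor(im,cv2.COLOR_BGR2HSV)
    g=cv2.inRange(hsv,(60,80,20),(95,255,200));x,y,w,h=cv2.boundingRect(g[:235]);print("green",x,y,w,h)
for i,uv in((0,(496,166)),(0,(496,214)),(1,(150,166)),(1,(150,214))): print("rail end",ray(P[i],uv,.034).round(4))
E
```

```text
groove blk [ 0.6016 -0.1314  0.018 ]
groove blk [ 0.6016 -0.1271  0.018 ]
knob [ 0.6016 -0.0311  0.0865] screws [array([ 0.5409, -0.0486,  0.0725]), array([ 0.5404, -0.0037,  0.0725])]
knob [ 0.6021 -0.0231  0.0865] screws [array([ 0.5417, -0.0087,  0.0725]), array([ 0.5421, -0.0502,  0.0725])]
green 200 122 76 108
green 409 125 83 107
rail end [ 0.5791 -0.2785  0.034 ]
rail end [ 0.5294 -0.2861  0.034 ]
rail end [0.5755 0.2629 0.034 ]
rail end [0.5256 0.2697 0.034 ]
```

Groove at y ≈ −0.130 and carriage at y ≈ −0.027, with carriage x ≈ 0.557. I'll push towards −y from the carriage's left face, monitoring force.

```bash
python3 - <<'E'
from h import *
o=down(0.012)
env.goto([.556,.065,.16],o)
env.servo_line([.556,.065,.055],rate=.15)
f0=np.mean([telemetry.read_ft_force() for _ in range(5)],0);print(env.grip_depth,f0.round(2))
def to(y,r): env.servo_line([.556-.012*(y-.0),y,.055],rate=r);return (telemetry.read_ft_force()-f0).round(2)
print(to(.03,.1))
L=[];y=.03;yc=None
while y>-.04:
    y-=.005;f=to(y,.06);L.append((round(y,4),f[1],round(telemetry.read_tcp_pos()[1],4)))
print(*L,sep="\n");print(telemetry.read_t())
E
```

```text
0.0187 [0.56 0.46 0.64]
[ 0.38 -0.29 -0.83]
(0.025, np.float64(-0.08), np.float64(0.0251))
(0.02, np.float64(-0.87), np.float64(0.0199))
(0.015, np.float64(-0.79), np.float64(0.0147))
(0.01, np.float64(-0.44), np.float64(0.0096))
(0.005, np.float64(-0.4), np.float64(0.0046))
(-0.0, np.float64(-0.13), np.float64(-0.0004))
(-0.005, np.float64(-0.38), np.float64(-0.0055))
(-0.01, np.float64(-0.85), np.float64(-0.0105))
(-0.015, np.float64(-0.28), np.float64(-0.0155))
(-0.02, np.float64(-0.65), np.float64(-0.0205))
(-0.025, np.float64(-0.07), np.float64(-0.0255))
(-0.03, np.float64(-1.29), np.float64(-0.0305))
(-0.035, np.float64(-0.81), np.float64(-0.0355))
(-0.04, np.float64(-0.46), np.float64(-0.0405))
10.7417
```

```bash
python3 - <<'E'
from h import *
a=vision.snapshot("wrist")[:,:,::-1];b=vision.snapshot("top")[:,:,::-1]
p=vision.camera_params("wrist");np.savez("w3.npz",**p);cv2.imwrite("pics/w3.png",a)
c=cv2.resize(b[150:235,210:430],None,fx=2.9,fy=2.9,interpolation=2)
c=cv2.copyMakeBorder(c,0,0,0,640-c.shape[1],0) if c.shape[1]<=640 else c[:,:640]
cv2.imwrite("pics/m3.png",np.vstack([a[:340],c]))
E
```

```text
(no output)
```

View pics/m3.png

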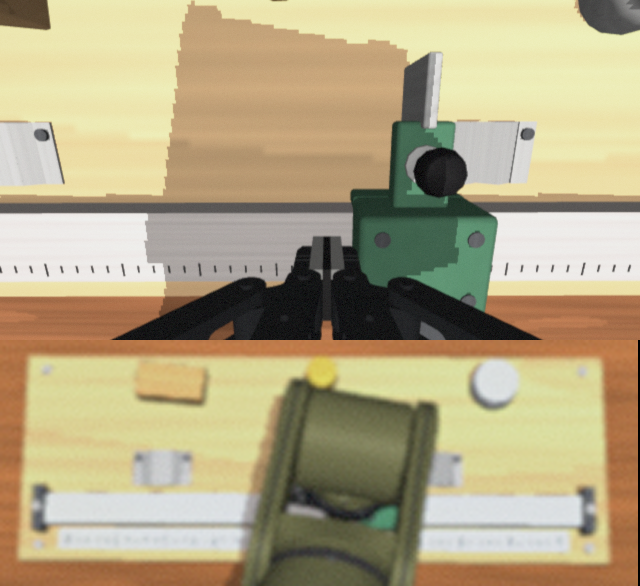

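The fingertips at (325,260) are against the carriage's left face. The knob is at (440,173), and the grooved block's right flange (512–535, 122–183) shows beyond it. The push works, so I'll continue in small steps with averaged forces.

```bash
python3 - <<'E'
from h import *
p=dict(np.load("w3.npz"))
k=ray(p,(440,173),.0865);fl=ray(p,(524,152),.018);print("knob",k.round(4),"flange mid",fl.round(4))
def F(n=6):
    v=[]
    for _ in range(n): v.append(telemetry.read_ft_force()); env.sleep(.01)
    return np.mean(v,0).round(2)
print(F())
y=-.04;L=[]
seen=0
while y>-.092:
    step=.003 if y>-.055 else .0015
    y-=step;env.servo_line([.556-.012*y,y,.055],rate=.04);f=F();L.append((round(y,4),*f))
    if f[1]>3: seen=1
    if f[1]>15 or (seen and f[1]<1.2 and y<-.065): break
print(*[tuple(map(float,l)) for l in L],sep="\n");print(telemetry.read_t())
E
```

```text
knob [ 0.6026 -0.081   0.0865] flange mid [ 0.6032 -0.1528  0.018 ]
[ 0.06 -0.43  0.03]
(-0.043, 0.19, 0.29, 0.0)
(-0.046, -0.01, -0.07, 0.1)
(-0.049, 0.45, 0.02, 0.22)
(-0.052, 0.07, -0.24, -0.43)
(-0.055, -0.06, 0.05, 0.22)
(-0.0565, 0.07, 0.53, 0.24)
(-0.058, -0.28, 0.61, 0.07)
(-0.0595, -0.29, 0.49, 0.13)
(-0.061, -0.21, 0.6, -0.21)
(-0.0625, -0.31, 0.44, 0.26)
(-0.064, 0.32, 0.48, 0.01)
(-0.0655, 0.17, 0.49, 0.13)
(-0.067, 0.61, 3.38, 0.49)
(-0.0685, 0.34, 4.02, 0.58)
(-0.07, 0.14, 4.1, 0.46)
(-0.0715, 0.08, 4.38, 0.66)
(-0.073, 0.17, 4.23, 0.29)
(-0.0745, 0.3, 1.91, -0.24)
(-0.076, -0.17, 0.13, -0.26)
16.5917
```

```bash
python3 - <<'E'
from h import *
def F(n=6):
    v=[]
    for _ in range(n): v.append(telemetry.read_ft_force()); env.sleep(.01)
    return np.mean(v,0).round(2)
y=-.076
for _ in range(4):
    y-=.001;env.servo_line([.556-.012*y,y,.055],rate=.03);f=F();print(round(y,4),f)
    if f[1]>2.5:break
p=vision.camera_params("wrist");a=vision.snapshot("wrist")[:,:,::-1];cv2.imwrite("pics/w4.png",a);np.savez("w4.npz",**p)
cv2.imwrite("pics/w4c.png",cv2.resize(a[90:330,240:560],None,fx=2.4,fy=2.4,interpolation=2))
print(telemetry.read_t())
E
```

```text
-0.077 [ 0.06  0.1  -0.04]
-0.078 [ 0.08 -0.09  0.05]
-0.079 [ 0.12 -0.3  -0.21]
-0.08 [ 0.23 -0.49 -0.09]
17.8417
```

View pics/w4c.png

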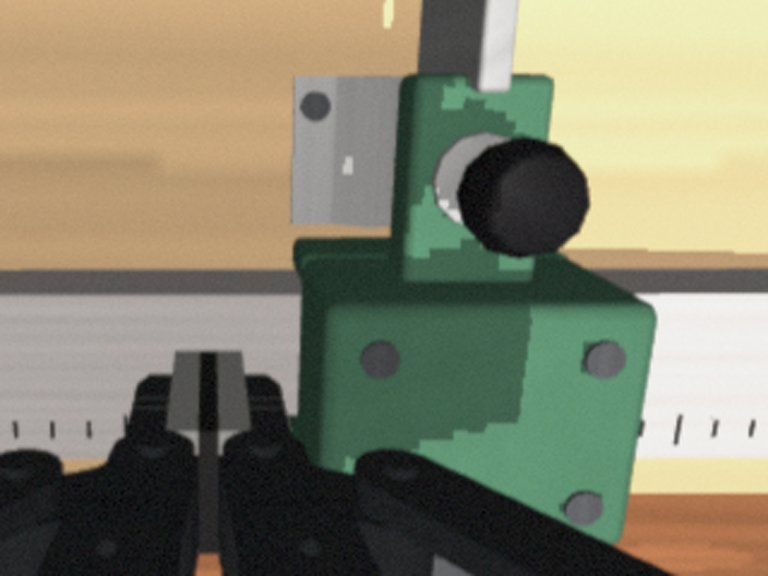

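The plunger has jumped ahead of the fingertips: there is now a gap at crop columns 285–300, and the knob is at (525,197) in the crop. I'll back off, move above the paddle, and check both the seat and the pad from there.

```bash
python3 - <<'E'
from h import *
p=dict(np.load("w4.npz"));print("knob w4",ray(p,(458.75,172.1),.0865).round(4))
env.servo_line([.556,-.05,.055],rate=.1);env.servo_line([.556,-.05,.15],rate=.15)
env.goto([.47,-.125,.19],down(0.012));env.sleep(.2)
p=vision.camera_params("wrist");a=vision.snapshot("wrist")[:,:,::-1];cv2.imwrite("pics/w5.png",a);np.savez("w5.npz",**p)
c=-p["R"].T@p["t"];print(c.round(3))
for n,X in dict(knobexp=(.602,-.129,.0865),pad=(.486,-.129,.095)).items():print(n,proj(p,X).round(1))
print(telemetry.read_t())
E
```

```text
knob w4 [ 0.6035 -0.1274  0.0865]
[ 0.536 -0.124  0.33 ]
knobexp [334.3  16.6]
pad [331.7 182.3]
19.875
```

View pics/w5.png

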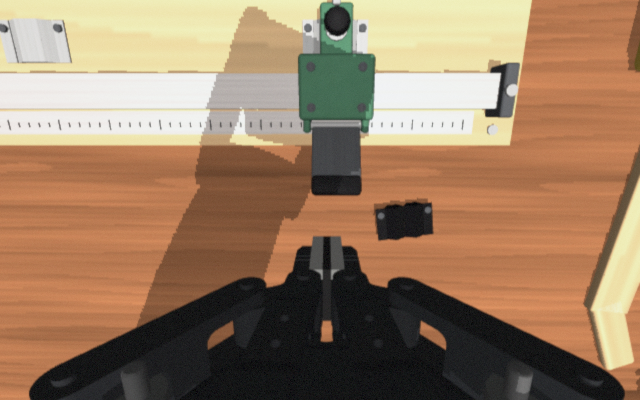

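Both flange screws, (308,28) and (363,28), are symmetric about the carriage and knob at column 337, so it is seated. The pad is at (336,185), about y = −0.131, x = 0.485. Next is the press.

```bash
python3 - <<'E'
from h import *
def F(n=4):
    v=[]
    for _ in range(n): v.append(telemetry.read_ft_force()); env.sleep(.01)
    return np.mean(v,0).round(2)
Y=-.131
env.goto([.481,Y,.125],down(0.012));print(F())
z=.102;env.servo_line([.481,Y,z],rate=.08)
while z>.061:
    z-=.003 if z>.072 else .001
    x=.474+.007*min(1,max(0,(z-.067)/.028))
    env.servo_line([x,Y,z],rate=.04);f=F();print(round(z,4),f,telemetry.read_tcp_pos()[2].round(4))
    if f[2]>14 or np.hypot(*f[:2])>10:break
print(telemetry.read_t())
E
```

```text
[ 0.2  -0.39  0.48]
0.099 [-0.38  0.05 -0.11] 0.0991
0.096 [-0.12  0.57  0.15] 0.0958
0.093 [ 0.29 -0.12  0.25] 0.0931
0.09 [-2.57 -0.73  3.12] 0.09
0.087 [-2.16 -0.47  2.64] 0.0869
0.084 [-0.73 -0.52  2.09] 0.0839
0.081 [-1.22 -0.83  1.12] 0.0808
0.078 [-0.77 -0.81  1.45] 0.0778
0.075 [ 0.11 -0.45  0.46] 0.0748
0.072 [ 0.97 -0.31  0.87] 0.0718
0.071 [ 0.84 -0.11  1.78] 0.0711
0.07 [1.09 0.53 2.2 ] 0.0702
0.069 [1.48 0.37 2.32] 0.0691
0.068 [2.22 0.31 2.86] 0.068
0.067 [2.37 0.21 2.48] 0.067
0.066 [-0.6   0.49  7.71] 0.0667
0.065 [-3.56  1.75 12.88] 0.0666
0.064 [-5.34  2.1  17.95] 0.0664
25.8167
```

The pad met a hard stop at z ≈ 0.0665, which is the expected 67 mm level position. I'll lift clear and verify.

```bash
python3 - <<'E'
from h import *
env.servo_line([.474,-.131,.12],rate=.1);env.goto([.45,-.125,.2],down(.012));env.sleep(.2)
a=vision.snapshot("wrist")[:,:,::-1];p=vision.camera_params("wrist")
cv2.imwrite("pics/w6.png",a);print([proj(p,X).round() for X in((.602,-.131,.0865),(.476,-.131,.067),(.486,-.131,.095))],telemetry.read_t(),telemetry.read_ft_force())
E
```

```text
[array([337., -13.]), array([333., 161.]), array([334., 153.])] 27.2 [ 0.07518343 -0.30581962  0.92562588]
```

View pics/w6.png

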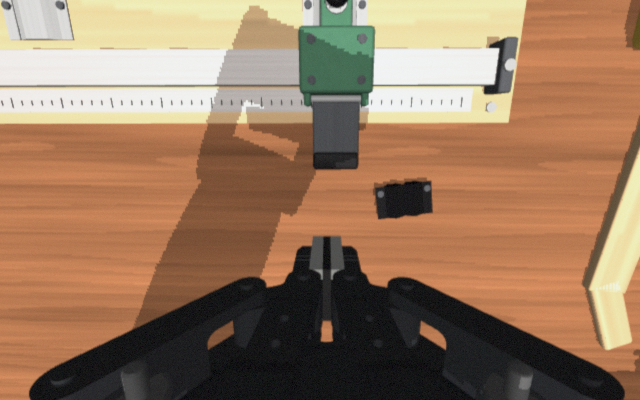

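The pad is at (335,161), matching the level position, and the carriage is still centred between the flange screws at columns 307 and 362. I'm handing it in.

```bash
python3 -c "
from station import job_done
print(job_done())"
```

```text
the job is handed in; nothing more can be done
None
```

I handed the job in at about 27 s: the carriage was pushed until its plunger dropped into the groove of the right-hand block, and the clamp paddle was then pressed down flat; nothing was gripped, and the last close-up showed both still in place.

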